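Stow the meter and snap the sealed case shut

TASK

Lay the black meter flat in the foam pocket of the orange case, display up, then swing the lid shut and push it down against its rubber gasket until the spring latch has really caught and the lid stays down by itself. The gasket pushes back and the latch tongue is only plastic, so press steadily and never with more than 25 N on the case or lid. Leave the jar, the screwdriver and the cardboard tray where they are.

Things in the scene. Friction and masses are not known exactly. Their poses are not given: they have to be found in the camera images.
- case: Orange instrument case, screwed to the bench, 150 (x) x 220 (y) x 65 mm high, walls 5 mm, open on top. Origin: centre of its underside; x points from the latch side (front, facing the robot) to the hinge side, y along the hinge, z up. Its grey sealing rim and black gasket stand up to 92 mm above the bench; foam fills the inside up to 29 mm above the bench except for the pocket
- pocket (a point): Centre of the floor of the foam pocket, 20 mm above the bench; axes as the case. The pocket is 121 mm (x) by 64 mm (y) and 9 mm deep; the meter goes in lengthwise along x, either way round
- meter: Black handheld meter lying on its back, display up, 105 (x) x 48 (y) x 38 mm high, about 0.28 kg. Origin: centre of its underside; x along its length. Pinch it across its 48 mm width
- lid (a joint): Opening angle of the lid, rad: starts at 1.5 to 1.75 (upright), near 0 when shut. Hinge friction 0.1 N m holds it above about 0.9; below that it falls onto the gasket by its own weight and rests there. It meets the gasket at 0.045 to 0.125. Not latched, it springs back above 0.041 when let go; latched, it stays between -0.034 and 0.034
- lid_hinge (a point): Middle of the hinge line, 75 mm above the bench at the case's +x side; fixed, axes as the case, the line runs along y. The orange lid is 158 mm long from here, 220 wide, 10 thick, 0.22 kg. At angle a its length points along (-cos a, 0, sin a) and its outer face along (sin a, 0, cos a) in the case's axes; its underside lies in the plane through the hinge line
- lid_pad (a point): Centre of the black 40 x 70 mm pressing pad on the lid's outer face, 128 mm from the hinge line, mid width; z: outward normal, x: to the hinge. Pressed here the gasket gives 1 mm per 1 N; after about 11 mm, at 9 to 12 N, the latch snaps in; 0.5 to 1 mm further lie firm bumpers, 14 N per mm. Pressing straight down adds up to 10 N of sideways rubbing: 17 N in all is ample
- latch (a point): Top of the case's front wall at mid width, 65 mm above the bench; axes as the case. Here a black tongue on the lid's front edge snaps under a steel spring bolt. Bolt, rim and gasket are one insert whose height differs by up to 5 mm up or down from start to start and is not measured: the depth at which it seals and latches must be felt
- jar: Amber glass jar with a steel cap, 60 mm across, 60 mm high, loose; leave it. Origin: centre of its underside
- screwdriver: Red-handled screwdriver, 180 mm long along its x, 26 mm thick, loose; leave it. Origin: under its middle, on the bench
- tray: Open cardboard tray 90 x 130 x 40 mm, loose; leave it. Origin: centre of its underside
Mind the look-alikes: they are no part of the job. Of the things like the meter, leave any that is blue or yellow; of the rest the larger one is meant.

How it is judged (in metres and radians):
On the way, in this order (a step that is already met when the one before it is completed fails the run):
1. the meter lies flat in the foam pocket, let go, with the lid still open (x of meter in the frame of pocket between -0.012 and 0.012 m and y of meter in the frame of pocket between -0.012 and 0.012 m and z of meter in the frame of pocket below 0.006 m and angle between meter's own z axis and vertical below 0.12 rad and contact force between the fingers and meter below 0.1 N and value of joint lid above 0.8 rad), for 0.2 s.
2. the lid has been swung down onto the gasket (value of joint lid below 0.09 rad), for 0.02 s.
At the end, for the whole second after the job is handed in: The lid stays latched by itself (lid angle below 0.039 rad, at rest), the meter lies flat in the pocket, display up (within 12 mm of its centre along and across, under 6 mm above its floor), and jar, screwdriver and tray are within 30 mm of where they stood (x of meter in the frame of pocket between -0.012 and 0.012 m and y of meter in the frame of pocket between -0.012 and 0.012 m and z of meter in the frame of pocket below 0.006 m and angle between meter's own z axis and vertical below 0.12 rad and value of joint lid below 0.039 rad and velocity of joint lid between -0.05 and 0.05 rad/s and distance of each of jar, screwdriver, tray from where it was at the start of the episode below 0.03 m); the robot touches nothing.
It fails at once if the case or its lid is pushed with more than 25 N (contact force between any of the fingers, the arm and case above 25 N).
It fails at once if the jar, screwdriver or tray is moved more than 30 mm, or the jar is tipped (distance of any of jar, screwdriver, tray from where it was at the start of the episode above 0.03 m or angle between jar's own z axis and vertical above 0.4 rad).
It also fails if it takes over 64 s, if anything falls off the work surface, if the arm or the gripper's body presses on something with over 40 N, if the wrist force passes 120 N, or if a joint passes its speed limit or range.

ROBOT

A 6-joint arm with a two-finger parallel gripper is mounted at the origin on the work surface. World frame = base frame: x ahead of the robot, y to its left, z up, the work surface at z = 0. Lengths are in mm, angles in rad, forces in N, time in s.
With the tool pointing down it reaches from about 275 to 750 mm from the base axis. Payload 10.2 kg.
Tool frame: the origin (TCP) lies midway between the tips of the shut fingers; the grasp point (between the pads) lies 19 mm behind it (grasp_offset is the distance from the TCP to the grasp point, in mm); z points along the fingers, y is the line along which they close (so a half turn about z gives the same grasp; the last joint's range is limited). The gripper opens to 88 mm and grips with 3 to 60 N. Pads are 18 mm wide; open, the fingers measure 123 mm over their backs; the gripper's body (75 mm by 187 mm) begins 45 mm behind the grasp point.
Start: joints at [1.045, 0.313, 1.498, -0, 1.331, -0.223], TCP at [156.565, 501.117, 238.72] pointing down, gripper open.
Joint ranges: [-2.94, 2.94], [-0.97, 2.17], [0.19, 2.56], [-1.23, 4.37], [0.02, 3.11], [-2.88, 2.88]. Speed limits (rad/s): [2.39, 2.39, 3.01, 3.14, 3.14, 3.14].

INTERFACE

Orientations are given as a unit quaternion [x, y, z, w].
In Python, from cell import * gives the robot as it stands. Calls block until the motion is done:
- goto(position, orientation): joint-space move of the TCP to a pose.
- move_linear(position, orientation=None, speed=150, force_limit=None): straight line of the TCP; orientation=None keeps the orientation; speed is the mean speed in mm/s. With force_limit (N) it stops when the force on the tool has changed by that much, and returns True; else False.
- movej(angles): joint-space move.
- move_gripper(opening): finger opening in mm; the grip force is fixed at half the most; returns when the fingers have stopped.
- sleep(seconds).
- inverse_kinematics(position, orientation): joint angles nearest the present ones, or None.
- observe(): the state.
- capture(name): name is "scene" or "top" or "wrist"; returns (picture, depth): 480x640x3 uint8, red, green, blue; 480x640 float32, mm along the optical axis (not along the pixel's ray), 0 where there is no reading.
- get_calibration(name): a dict with "camera_matrix" (3x3 intrinsics, pixels), "R" (3x3) and "t" (3): a world point X has camera coordinates R X + t; the wrist camera has in their place "mount" (4x4, takes a point from camera to tool coordinates, whose origin is the TCP and whose axes are the flange's). Camera axes: x right, y down, z forward; pixel columns grow to the right and rows downward; lengths in mm; the calibration is good to about 2 mm. A picture is of the moment at which its call begins: read the wrist's pose just before it. get_calibration takes no time and is no camera call.
A pose or a line that the arm cannot do raises MotionError and nothing moves.
- job_done(): hands the job in; it is judged then, once.
The state is a dict: "time": time; "joint_pos": joint angles; "qvel": joint speeds; "tau": joint torques, N m; "tcp_pos": TCP position; "ee_rot": TCP orientation; "force": force on the tool from outside, world axes, zero at the start; "moment": the same for the moment, N m; "width": finger opening in mm; "finger_force": force on a finger pad.
Only numpy, scipy, OpenCV 4.12 (cv2) and the standard library are available. Lean on these libraries where they do the work, as an engineer would, in place of code of your own. Each camera call takes 0.05 s, during which the arm holds its last target. There are 200 camera calls.

## Working session

There is one attempt and no reset: what is moved stays moved. The work goes in short steps, each a Python script; the robot and the scene stay as the last script left them, time stands still between calls to the robot, and variables do not carry over. Pictures are saved under pics/ and viewed, at most 10 in all, crops included, and the job is handed in when it is done.

```bash
mkdir -p pics
python3 - <<'E'
from cell import *
import cv2,numpy as np
for n in ("top","scene"):
    p,d=capture(n); cv2.imwrite(f"pics/{n}0.png",p[:,:,::-1]); np.save(n+"d.npy",d); np.save(n+"p.npy",p)
    c=get_calibration(n); print(n,c)
print(get_calibration("wrist")); print(observe())
E
```

```text
top {'camera_matrix': array([[608.70069937,   0.        , 321.70322949],
       [  0.        , 608.70069937, 242.05503346],
       [  0.        ,   0.        ,   1.        ]]), 'R': array([[ 0.02959597, -0.99955791,  0.00283982],
       [-0.9876848 , -0.02968085, -0.15361572],
       [ 0.15363209,  0.00174156, -0.98812658]]), 't': array([  44.62151815,  536.22806199, 1254.47968905])}
scene {'camera_matrix': array([[545.96330068,   0.        , 314.34135927],
       [  0.        , 545.96330068, 236.88512203],
       [  0.        ,   0.        ,   1.        ]]), 'R': array([[-0.68570499,  0.72785348, -0.00616311],
       [ 0.483626  ,  0.44925959, -0.75118021],
       [-0.54398029, -0.51806866, -0.66006841]]), 't': array([ 347.76617536, -232.22676237, 1460.36493031])}
{'camera_matrix': array([[330.3365523 ,   0.        , 321.04555715],
       [  0.        , 330.3365523 , 230.96751665],
       [  0.        ,   0.        ,   1.        ]]), 'mount': array([[-5.16808058e-05, -9.56670352e-01, -2.91173203e-01,
         7.58006063e+01],
       [ 9.99999981e-01, -1.03875866e-04,  1.63799950e-04
[... 183 characters left out ...]
00000000e+00]])}
{'time': 0.1, 'joint_pos': array([ 1.04459323e+00,  3.13381452e-01,  1.49835274e+00,  1.79129915e-05,
        1.33097260e+00, -2.23425713e-01]), 'qvel': array([-0.00052352, -0.00094514, -0.00102413,  0.00166397,  0.00128976,
        0.00099296]), 'tau': array([ 3.56174329e-03, -4.02814364e+01, -2.52646476e+01,  6.95172697e-02,
        3.42034560e-02, -8.91502373e-05]), 'tcp_pos': array([156.45201798, 500.92521542, 238.22788856]), 'ee_rot': array([ 1.50813173e-01,  9.88562126e-01, -5.15207706e-04, -2.12036968e-04]), 'force': array([-0.14118779,  0.02191988, -0.35512541]), 'moment': array([ 0.03019383, -0.02582244,  0.02776854]), 'finger_force': 0.0, 'width': 88.1532527514623}
```

View pics/top0.png

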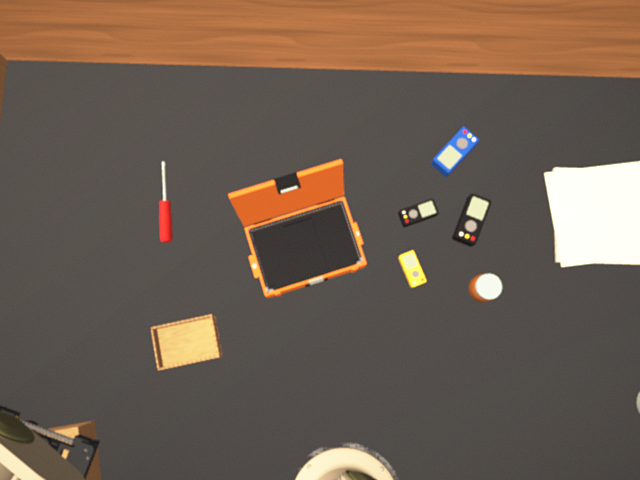

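View pics/scene0.png

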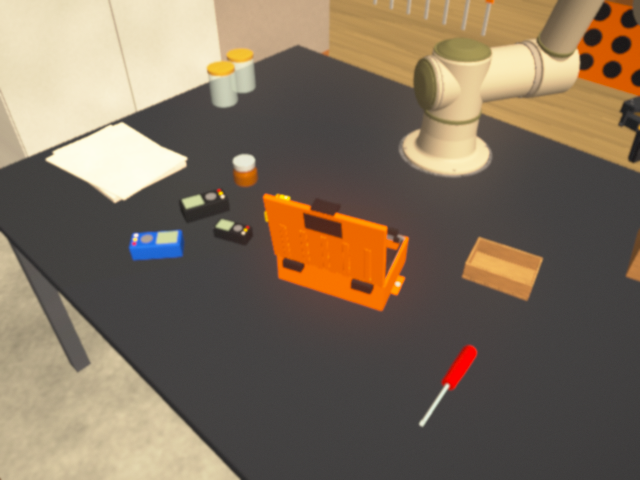

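The top view shows the larger black meter at about (472,220), with the case at (307,245) and its lid upright. The jar is at (487,287), the tray at (186,342) and the screwdriver at (165,210). Next I'll measure from masks and depth.

```bash
cat > h.py <<'E'
from cell import *
import cv2,numpy as np
from scipy.spatial.transform import Rotation as Rot
def cloud(n,d,c=None):
    c=c or get_calibration(n); K=c["camera_matrix"]
    v,u=np.mgrid[:480,:640]
    P=np.stack([(u-K[0,2])/K[0,0]*d,(v-K[1,2])/K[1,1]*d,d],-1)
    return (P-c["t"])@c["R"]
def wrist():
    s=observe(); p,d=capture("wrist"); c=get_calibration("wrist"); K=c["camera_matrix"]; M=c["mount"]
    R=Rot.from_quat(s["ee_rot"]).as_matrix()
    v,u=np.mgrid[:480,:640]
    P=np.stack([(u-K[0,2])/K[0,0]*d,(v-K[1,2])/K[1,1]*d,d],-1)
    return p,d,(P@M[:3,:3].T+M[:3,3])@R.T+s["tcp_pos"]
def down(yaw):  # tool x-axis... tool z down, tool y along world yaw+90deg mirrored
    return (Rot.from_euler("z",yaw)*Rot.from_quat([0,1,0,0])).as_quat()
def rect(pts): return cv2.minAreaRect(np.ascontiguousarray(pts[:,:2],dtype=np.float32))
E
python3 - <<'E'
from h import *
d=np.load("topd.npy");p=np.load("topp.npy").astype(int);C=cloud("top",d)
z=C[...,2]
print("bench z",np.median(z[300:400,350:450]))
m=np.zeros((480,640),bool);m[185:255,445:498]=1
q=C[m&(z>30)&(z<50)];print("meter",len(q),np.median(q[:,2]),rect(q))
m[:]=0;m[185:235,390:442]=1
q=C[m&(z>12)];print("small",np.median(q[:,2]),rect(q))
m[:]=0;m[265:305,465:510]=1
q=C[m&(z>50)];print("jar",np.median(q[:,2]),rect(q))
hsv=cv2.cvtColor(np.load("topp.npy"),cv2.COLOR_RGB2HSV)
org=(hsv[...,0]<15)&(hsv[...,1]>150)&(hsv[...,2]>100)
m[:]=0;m[150:305,220:375]=1
print("orange z hist",np.histogram(z[m&org],bins=range(-20,280,20)))
q=C[m&org&(z>45)&(z<72)];print("case",len(q),rect(q))
for a,b in((55,70),(70,85),(85,97)):
    q=C[m&(z>a)&(z<b)];print(a,len(q),rect(q))
q=C[m&(z>105)];print("lid",len(q),rect(q),q.min(0),q.max(0))
q=C[m&~org&(z>5)&(z<45)];print("foam",len(q),np.median(q[:,2]),rect(q)); print(np.histogram(q[:,2],bins=range(5,46,4)))
np.save("topC.npy",C)
E
```

```text
bench z 0.6981868044750591
meter 1075 38.69221252713954 ((595.906982421875, -262.39837646484375), (49.01694869995117, 106.1384048461914), 69.46392822265625)
small 29.106676381491482 ((498.2620849609375, -46.120452880859375), (64.36856842041016, 381.2696533203125), 47.71475601196289)
jar 60.457055235612785 ((403.4501647949219, -125.54425048828125), (51.938629150390625, 390.7623291015625), 15.690464973449707)
orange z hist (array([152, 210,  62,  95, 472, 453, 403, 419, 451, 463, 385, 418, 316,
         1]), array([-20,   0,  20,  40,  60,  80, 100, 120, 140, 160, 180, 200, 220,
       240, 260]))
case 362 ((522.1275634765625, 96.49931335449219), (157.5089111328125, 219.44544982910156), 19.440593719482422)
55 1253 ((520.7603759765625, 95.41123962402344), (160.58216857910156, 220.8013458251953), 19.57190704345703)
70 840 ((523.0370483398438, 96.29690551757812), (155.30157470703125, 218.7444610595703), 19.810592651367188)
85 402 ((526.537109375, 98.00234985351562), (150.900390625, 217.9066925048828), 19.499929428100586)
lid 3588 ((486.4224853515625, 82.18113708496094), (299.88409423828125, 219.61077880859375), 19.93010902404785) [335.57534941  20.03597375 105.0285225 ] [ 660.67832541  235.21489759 1321.8310711 ]
foam 6105 27.402852482435556 ((575.3863525390625, 117.05879211425781), (343.90386962890625, 343.836669921875), 1.7563645839691162)
(array([ 559,   32,  145,  799,  760, 1626, 1822,  351,    7,    4]), array([ 5,  9, 13, 17, 21, 25, 29, 33, 37, 41, 45]))
```

```bash
python3 -c "
import cv2
a=cv2.imread('pics/top0.png')[140:310,215:385];cv2.imwrite('pics/case.png',cv2.resize(a,None,fx=3.5,fy=3.5,interpolation=2))"
```

```text
(no output)
```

View pics/case.png

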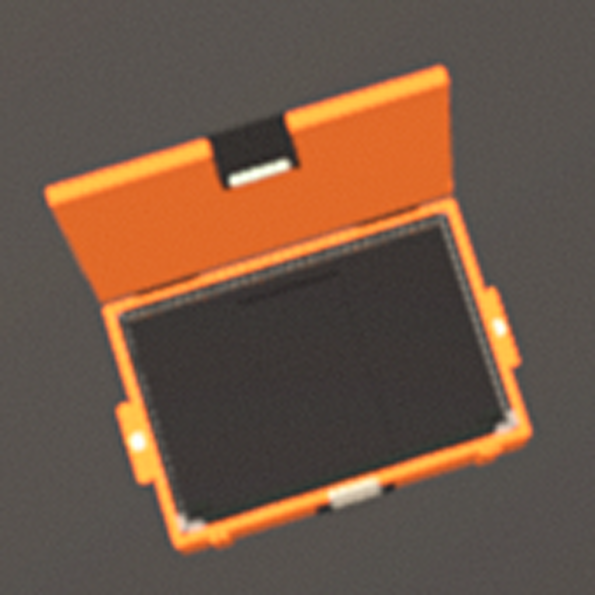

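The crop shows the case with its hinge on the far (image-top) side and a yaw of about 19.5°. The back edge of the pocket is at crop (245–340, 270–300). Next is a close wrist look over the case, then one over the meter.

Run:
```python
from h import *
y=np.radians(19.5)
goto([515,94,300],down(y).tolist())
p,d,P=wrist(); cv2.imwrite("pics/w1.png",p[:,:,::-1]); np.savez("w1.npz",p=p,d=d,P=P)
goto([590,-260,230],down(np.radians(-20.5)).tolist())
p2,d2,P2=wrist(); cv2.imwrite("pics/w2.png",p2[:,:,::-1]); np.savez("w2.npz",p=p2,d=d2,P=P2)
s=observe();print(s["time"],s["tcp_pos"],s["force"])
z=P2[...,2]; m=(z>32)&(z<46)&(np.hypot(P2[...,0]-596,P2[...,1]+262)<80)
print("meter",m.sum(),np.median(z[m]),rect(P2[m]))
c,sn=np.cos(y),np.sin(y)
# case frame about guess centre
Q=P-[515,94,0]; X=Q[...,0]*c+Q[...,1]*sn; Y=-Q[...,0]*sn+Q[...,1]*c; Z=P[...,2]
inn=(abs(X)<120)&(abs(Y)<130)&(d>0)
print(np.histogram(Z[inn],bins=list(range(0,120,4))))
vis=np.clip(Z*2.5,0,255).astype(np.uint8); vis=cv2.applyColorMap(vis,cv2.COLORMAP_JET)
cv2.imwrite("pics/both1.png",cv2.resize(np.hstack([p[:,:,::-1],vis]),(800,300)))
```

```text
3.5417 [ 590.46906214 -258.63282526  230.69680058] [ 0.33732388  0.68192355 -0.08547978]
meter 4287 37.635612551573956 ((598.134033203125, -262.3126220703125), (47.95838928222656, 104.29251098632812), 69.52212524414062)
(array([2359,   31,    7,    7, 3341, 1101, 3538, 8139,  301,  190,  100,
         33,   24,  220,  417, 1047, 2203, 1818,  219,  352, 1123,  855,
        340,  372,  375,  373,  378,  399,  395]), array([  0,   4,   8,  12,  16,  20,  24,  28,  32,  36,  40,  44,  48,
        52,  56,  60,  64,  68,  72,  76,  80,  84,  88,  92,  96, 100,
       104, 108, 112, 116]))
```

View pics/both1.png

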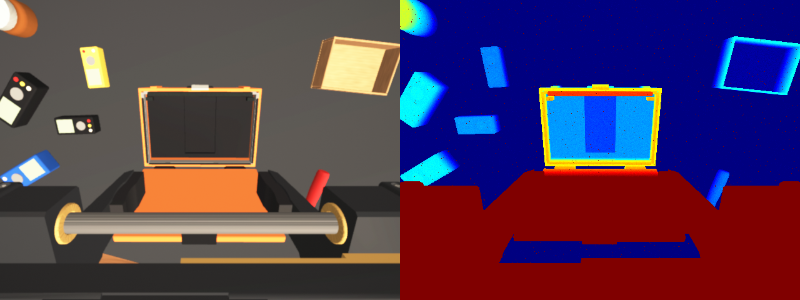

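The wrist image shows the pocket as a lower rectangle at about (600,125) in the depth half, mid-width in the case. I'll compute its centre, and the angle of the lid.

Run:
```python
from h import *
w=np.load("w1.npz");P=w["P"];Z=P[...,2]
y=np.radians(19.5);c,sn=np.cos(y),np.sin(y)
Q=P-[515,94,0]; X=Q[...,0]*c+Q[...,1]*sn; Y=-Q[...,0]*sn+Q[...,1]*c
inn=(abs(X)<90)&(abs(Y)<115)&(w["d"]>0)
def comp(m):
    m=cv2.morphologyEx(m.astype(np.uint8),cv2.MORPH_OPEN,np.ones((3,3)));n,l,s,_=cv2.connectedComponentsWithStats(m)
    return l==1+np.argmax(s[1:,4])
m=comp(inn&(Z>14)&(Z<23.5)); print("pocket",m.sum(),np.median(Z[m]),rect(P[m]))
print("pocket X range",np.percentile(X[m],[1,99]),np.percentile(Y[m],[1,99]))
f=comp(inn&(Z>24)&(Z<33)); print("foam z",np.median(Z[f]))
m=inn&(Z>58)&(Z<72)
print("wall 65: X,Y",np.percentile(X[m],[.5,99.5]),np.percentile(Y[m],[.5,99.5]),rect(P[m]),np.median(Z[m]))
m=inn&(Z>78)&(Z<97); print("rim",np.percentile(X[m],[1,99]),np.percentile(Y[m],[1,99]),np.percentile(Z[m],[50,95,99]))
# lid from top camera
C=np.load("topC.npy")[150:240,220:360].reshape(-1,3);C=C[(C[:,2]>105)&(C[:,2]<270)]
Q=C-[515,94,0];x=Q[:,0]*c+Q[:,1]*sn
for a in range(105,260,15):
    k=(C[:,2]>a)&(C[:,2]<a+15)
    if k.any(): print(a+7,k.sum(),np.median(x[k]),x[k].max())
```

```text
pocket 4419 19.419261404898236 ((525.9408569335938, 96.66808319091797), (118.52373504638672, 64.21954345703125), 19.385120391845703)
pocket X range [-47.82917746  69.48471417] [-32.81999514  30.45699904]
foam z 28.437745546445484
wall 65: X,Y [-71.00710497  84.31729358] [-110.93709736  108.55520759] ((523.617431640625, 95.89794921875), (160.4263916015625, 220.70370483398438), 19.351839065551758) 65.21782629086881
rim [-60.41148831  88.63024419] [-103.60570831  103.26054925] [84.28375282 95.31410825 96.63164604]
112 309 88.43210996745259 91.48509205456527
127 321 90.9686939855091 93.95387964667225
142 329 93.57451296359591 96.6516029231245
157 327 96.07536216577775 99.28406687863581
172 358 98.55848048631599 101.47003008417654
187 303 101.00180909148106 104.73410939228995
202 294 103.6135143011298 107.34860664950618
217 329 106.18375191520362 110.04959303811468
232 921 109.95403949727738 119.14411737901939
247 8 95.48295882880069 105.92796593299438
```

Run:
```python
from h import *
q=down(np.radians(-20.45)).tolist(); qc=down(np.radians(19.4)).tolist()
move_gripper(72)
goto([597.5,-262.3,90],q)
print(move_linear([597.5,-262.3,12.5],q,speed=80,force_limit=12))
move_gripper(30); s=observe(); print("w",s["width"],s["finger_force"],s["tcp_pos"],s["time"])
move_linear([597.5,-262.3,150],speed=150)
s=observe(); print("lifted",s["width"],s["finger_force"],s["force"])
goto([524.6,96.1,170],qc)
p,d,P=wrist(); cv2.imwrite("pics/w3.png",p[:,:,::-1]); print(observe()["time"],observe()["tcp_pos"])
np.savez("w3.npz",p=p,d=d,P=P)
```

```text
False
w 47.52652498116749 29.9997873371467 [ 597.60142582 -262.24372197   12.71205411] 6.1917
lifted 47.49169671462095 30.00000868923962 [ 0.28202203 -0.85925561 -3.06236519]
8.6833 [525.12282382  95.07532861 169.86605093]
```

View pics/w3.png

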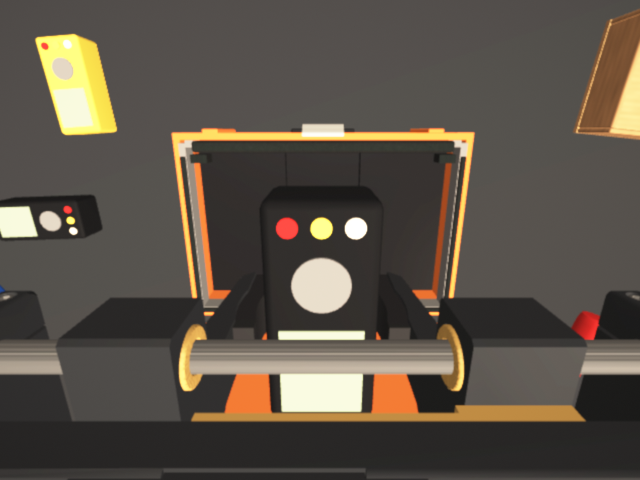

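The meter is held straight, its near end at (322,200), centred over the pocket whose edges show at columns 286 and 360. Lowering it now.

Run:
```python
from h import *
qc=down(np.radians(19.4)).tolist()
move_linear([524.6,96.1,60],qc,speed=100,force_limit=8)
print(move_linear([524.6,96.1,33],qc,speed=40,force_limit=6))
s=observe(); print(s["tcp_pos"],s["force"],s["time"])
move_gripper(66); sleep(.2); print(observe()["width"])
move_linear([524.6,96.1,180],speed=150)
goto([515,94,300],qc); sleep(.1)
p,d,P=wrist(); cv2.imwrite("pics/w4.png",p[:,:,::-1]); print(observe()["time"])
y=np.radians(19.4);c,sn=np.cos(y),np.sin(y)
Q=P-[515,94,0]; X=Q[...,0]*c+Q[...,1]*sn; Y=-Q[...,0]*sn+Q[...,1]*c;Z=P[...,2]
m=(abs(X)<80)&(abs(Y)<50)&(Z>48)&(Z<70)&(abs(X-10)<58)
print("meter top",np.median(Z[m]),rect(P[m]),np.percentile(X[m],[1,99]),np.percentile(Y[m],[1,99]))
```

```text
True
[524.14216155  96.1003659   32.65225103] [-0.99463928  0.0867071   4.82758256] 10.6083
65.99645543654327
13.1083
meter top 57.65717686165186 ((523.7444458007812, 95.94373321533203), (102.71177673339844, 48.048213958740234), 19.427234649658203) [-42.20588679  59.56925226] [-24.60606876  22.18371096]
```

View pics/w4.png

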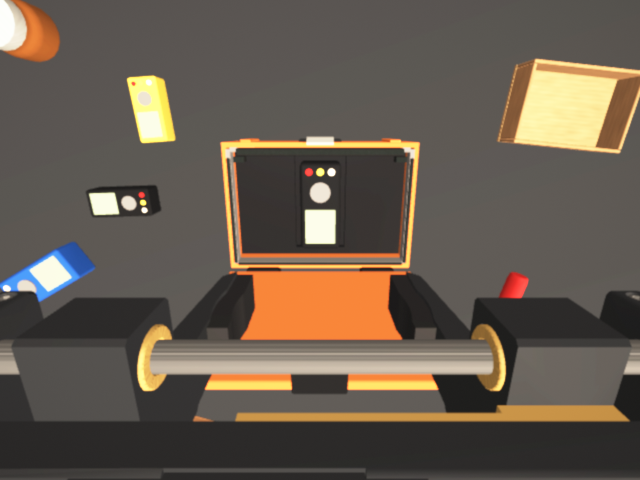

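The meter sits flat in the pocket, display up, at (320,205). Its top is at 57.7 mm, against 58 expected. Next I swing the lid from behind.

```bash
cat >> h.py <<'E'
YC=np.radians(19.4); QC=down(YC).tolist()
def W(X,z,Y=-0.8): return [515+X*np.cos(YC)-Y*np.sin(YC),94+X*np.sin(YC)+Y*np.cos(YC),z]
HX=82.
def arc(a,L=128): return W(HX-L*np.cos(a)+(10+9*np.sin(a))*np.sin(a), 75+L*np.sin(a)+(10+9*np.sin(a))*np.cos(a))
E
python3 - <<'E'
from h import *
move_gripper(0)
move_linear(W(150,300),QC,speed=200)
z=arc(1.75)[2]; move_linear(W(150,z),QC,speed=150,force_limit=8)
f0=observe()["force"]; print(f0)
for a in np.arange(1.8,0.65,-0.1):
    hit=move_linear(arc(a),QC,speed=80,force_limit=8)
    s=observe(); print(round(a,2),hit,np.round(s["force"]-f0,1),np.round(s["tcp_pos"]),round(s["time"],1))
    if hit: break
E
```

```text
[-0.33435701  0.25183476  0.37225521]
1.8 False [-0.1 -0.9 -0.7] [638. 136. 196.] 16.3
1.7 False [ 0.1 -0.6  0.3] [626. 132. 200.] 16.6
1.6 False [ 1.5 -0.4 -0.2] [614. 128. 203.] 16.9
1.5 False [-0.6 -1.1 -0.3] [602. 124. 204.] 17.2
1.4 False [ 1.1 -0.2 -0.8] [590. 119. 204.] 17.5
1.3 False [ 0.  -0.8 -0.2] [578. 115. 203.] 17.8
1.2 False [ 0.9 -0.5 -1.2] [565. 111. 201.] 18.1
1.1 False [ 0.1 -0.1 -0.6] [553. 107. 197.] 18.5
1.0 False [ 0.5  0.6 -0.1] [542. 102. 192.] 18.8
0.9 False [ 0.6 -0.6 -1.1] [530.  99. 186.] 19.1
0.8 False [ 1.6 -0.6  0.2] [520.  95. 179.] 19.4
0.7 False [ 0.1  0.4 -0.1] [510.  91. 170.] 19.7
```

Run:
```python
from h import *
move_linear(W(HX-128,200),QC,speed=150,force_limit=8); sleep(.3)
p,d,P=wrist(); cv2.imwrite("pics/w5.png",p[:,:,::-1]); s=observe(); print(s["time"],s["force"])
Q=P-[515,94,0];c,sn=np.cos(YC),np.sin(YC)
X=Q[...,0]*c+Q[...,1]*sn; Y=-Q[...,0]*sn+Q[...,1]*c;Z=P[...,2]
k=(abs(Y)<95)&(Z<150)&(Z>40)&(X<80)&(X>-95)&(abs(Y)>40)&(d>0)
for x in range(-100,80,15):
    j=k&(X>x)&(X<x+15)
    if j.sum()>20: print(x+7,j.sum(),np.median(Z[j]))
h=cv2.cvtColor(p,cv2.COLOR_RGB2HSV)
b=(h[...,2]<60)&(abs(Z-95)<15)&(X>-85)&(X<0)&(abs(Y)<60); print("pad",b.sum(),np.percentile(X[b],[3,97]),np.percentile(Y[b],[3,97]),np.median(Z[b]))
```

```text
20.5667 [-0.6270567   0.7162188  -0.24614288]
-78 785 93.11033635315766
-63 2850 93.55220532033877
-48 2450 92.68988938350962
-33 2293 91.77136545618178
-18 2198 90.88918683343194
-3 2043 90.27175023641374
12 1247 89.43010211734263
pad 4123 [-76.26191751 -24.55823207] [-33.11179502  29.71671936] 93.10886615999107
```

View pics/w5.png

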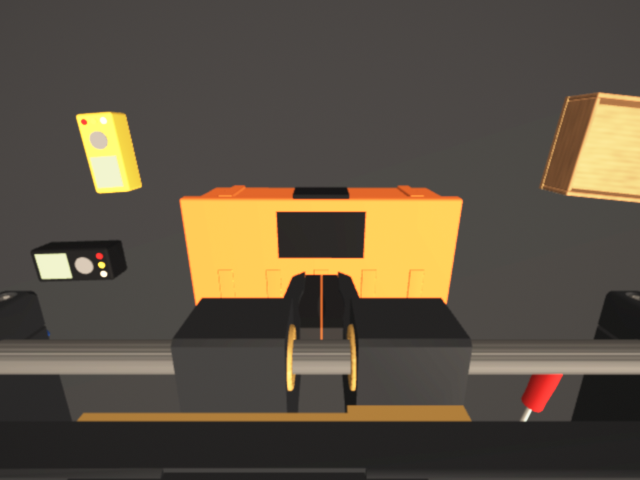

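The lid rests on the gasket (slope about 0.06 rad), pad at (321,235). Pressing down stepwise while watching the force.

Run:
```python
from h import *
move_linear(W(-46,101),QC,speed=100,force_limit=6); sleep(.4)
f0=np.mean([ (sleep(.02),observe()["force"])[1] for _ in range(8)],0)
z=101
while z>70:
    z-=0.5 if z<97 else 1
    hit=move_linear(W(-46,z),QC,speed=8,force_limit=6)
    sleep(.04); f=np.mean([ (sleep(.015),observe()["force"])[1] for _ in range(3)],0)-f0; s=observe(); n=np.linalg.norm(f)
    print(z,round(s["tcp_pos"][2],2),np.round(f,1),round(n,1),round(s["time"],1),hit)
    if n>16 or f[2]>15.5 or hit or s["time"]>50: break
```

```text
100 99.99 [-0.2  0.2  0.4] 0.5 22.6 False
99 98.99 [ 0.3 -0.6  0.1] 0.7 23.0 False
98 98.0 [-0.1 -0.1  0.2] 0.3 23.3 False
97 96.98 [ 0.3 -0.3 -0. ] 0.4 23.7 False
96 96.0 [-0.3  0.4  0.1] 0.6 24.1 False
95.5 95.51 [0.1 0.4 0. ] 0.4 24.4 False
95.0 94.99 [ 0.   0.6 -0.1] 0.6 24.8 False
94.5 94.49 [ 0.1  0.1 -0.2] 0.2 25.1 False
94.0 94.06 [0.4 0.2 1. ] 1.1 25.4 False
93.5 93.55 [-0.8 -0.4  2.9] 3.1 25.8 False
93.0 93.02 [-1.  -1.1  4.3] 4.6 26.1 False
92.5 92.48 [-2.  -1.6  4.3] 5.0 26.5 False
92.0 91.99 [-2.8 -1.8  4.8] 5.8 26.8 False
91.5 91.48 [-3.5 -1.6  4.7] 6.0 27.1 False
91.0 91.01 [-3.5 -2.3  6.4] 7.7 27.5 False
90.5 90.54 [-4.1 -1.9  6.7] 8.1 27.8 False
90.0 90.09 [-4.2 -2.2  7.7] 9.1 28.2 False
89.5 89.63 [-4.9 -2.6  8.5] 10.2 28.5 False
89.0 89.15 [-5.2 -2.7  9. ] 10.8 28.9 False
88.5 88.66 [-5.9 -2.5  9.2] 11.2 29.2 False
88.0 88.15 [-5.3 -2.9  8.5] 10.4 29.5 False
87.5 87.57 [-5.7 -3.2  8.4] 10.6 29.9 False
87.0 87.05 [-5.8 -2.8  8.1] 10.4 30.2 False
86.5 86.58 [-6.3 -3.1  8.8] 11.3 30.6 False
86.0 86.11 [-6.2 -2.7  9.1] 11.4 30.9 False
85.5 85.63 [-7.  -3.7  9.9] 12.7 31.2 False
85.0 85.17 [-7.1 -3.7 10.4] 13.1 31.6 False
84.5 84.68 [-7.6 -3.8 10.7] 13.7 31.9 False
84.0 84.17 [-7.7 -3.6 11. ] 13.9 32.3 False
83.5 83.66 [-7.8 -4.3 10.7] 13.9 32.6 False
83.0 83.26 [-8.3 -3.3 11.6] 14.6 33.0 False
82.5 82.84 [-9.2 -4.5 12.6] 16.2 33.3 False
```

Force has reached 16 N total after 11 mm, so the latch point is close. I'll continue in fine steps, giving slightly along −x to relieve the sideways rubbing.

Run:
```python
from h import *
f0=np.array([-.3,.3,0])  # approx. unloaded reading
z=82.5;X=-46
while z>74:
    z-=0.3; X-=0.1
    hit=move_linear(W(X,z),QC,speed=6,force_limit=5)
    sleep(.04); f=np.mean([ (sleep(.015),observe()["force"])[1] for _ in range(3)],0)-f0; s=observe(); n=np.linalg.norm(f)
    print(round(z,1),round(s["tcp_pos"][2],2),np.round(f,1),round(n,1),round(s["time"],1),hit)
    if n>19 or f[2]>17 or hit or s["time"]>50: break
```

```text
82.2 82.69 [-9.  -4.1 14.4] 17.5 33.6 False
81.9 82.56 [-9.8 -4.1 16.4] 19.5 34.0 False
```

The stiffness is now about 14 N/mm, so the lid is on the bumpers and the latch should have caught. I'll release and check the lid.

Run:
```python
from h import *
x=W(-46.6,0)
for z in (84,86,90): 
    move_linear(W(-46.6,z),QC,speed=10); print(z,np.round(observe()["force"],1))
move_linear(W(-46,200),QC,speed=150); sleep(.5)
p,d,P=wrist(); cv2.imwrite("pics/w6.png",p[:,:,::-1]); s=observe(); print(s["time"],s["force"])
Q=P-[515,94,0];c,sn=np.cos(YC),np.sin(YC)
X=Q[...,0]*c+Q[...,1]*sn; Y=-Q[...,0]*sn+Q[...,1]*c;Z=P[...,2]
k=(abs(Y)<95)&(Z<150)&(Z>40)&(abs(Y)>40)&(d>0)
for x in range(-85,25,15):
    j=k&(X>x)&(X<x+15)
    if j.sum()>20: print(x+7,j.sum(),np.median(Z[j]))
```

```text
84 [0.9 0.2 2.2]
86 [-0.2 -0.4  0.2]
90 [-0.2 -0.6 -0.2]
36.6833 [0.15658078 0.54734609 0.25150016]
-78 798 81.9891260646188
-63 2472 82.63887465551588
-48 2276 82.87440323632036
-33 2219 83.01462053897062
-18 2151 83.26349093212738
-3 2044 83.7517285301208
12 1614 83.88949625866283
```

The lid stays down by itself at about −0.02 rad, with its front 11 mm lower than before. Nothing is touching it.

```bash
python3 -c "
from cell import *
print(job_done())"
```

```text
the job is handed in; nothing more can be done
None
```

The job is handed in: the meter lay flat in the pocket, display up, before I shut the lid; the lid is latched and stays down by itself, with at most about 20 N measured while pressing. I never steered near the jar, screwdriver or tray, though I did not re-measure their positions at the end.

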